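# Refit the selector shaft through its bearings and set the switch

### The arm

A 6-joint arm with a two-finger parallel gripper is mounted at the origin on a cart in front of the work surface, level with it; the furniture and walls round the work are solid. World frame = base frame: x ahead of the robot, y to its left, z up, the work surface at z = 0. Lengths are in m, angles in degrees, forces in N, time in s.
With the tool pointing down it reaches from about 0.375 to 0.9 m from the base axis. Payload 3.1 kg.
Tool frame: the origin (TCP) lies at the very end of the fingers, on their centre line; the grasp point (between the pads) lies 19 mm behind it; z points along the fingers, y is the line along which they close (so a half turn about z gives the same grasp; the last joint's range is limited). The gripper opens to 87 mm and grips with 3 to 60 N. Pads are 19 mm wide; open, the fingers measure 117 mm over their backs; the gripper's body (75 mm by 190 mm) begins 51 mm behind the grasp point.
Start: joints at [60.476, 30.224, 82.088, -0, 67.689, -10.227], TCP at [0.207, 0.59, 0.223] pointing down, gripper open.
Joint ranges: [-176.69, 176.69], [-43.24, 126.21], [12.49, 139.97], [-82, 262], [0, 151.66], [-163.58, 163.58]. Speed limits (degrees/s): [159.86, 159.86, 180, 180, 180, 180].

### API

Orientations are given as a 3x3 rotation matrix whose columns are the frame's x, y, z axes.
In Python, from rig import bot, imaging gives the robot as it stands.
- The arm moves only by the tool drive_tool, never from a script. Its argument "deltas" is text: rows parted by semicolons, each of 5 numbers parted by spaces: the finger opening in mm, from 0 to 87, then the shift along the world's x, y, z in mm, then the turn about the world's z in rad. In form: jaw dx dy dz twist; .... A call has 1 to 12 rows; each row is the pose to reach, as a shift and turn from the pose commanded when the call began; what a row does not reach only later rows make up. A row lasts 1/10 s, in which the tool goes at most 50 mm and 8.59 degrees, less where a joint would pass 70% of its speed; a pose out of reach is approached as far as the arm can. A call with a gripper value outside its range is refused whole. The fingers move at their own pace and stop on an object; the grip force is fixed at half the most. Time passes only in rows, so rows that repeat a pose let the fingers close. It gives the time, the measured TCP pose, the force, the opening and the grip force at its end, in the units of the state.
- bot.read_state(): the state, without advancing time (a new reading comes with each control period).
- imaging.capture(name): name is "scene" or "top"; returns the picture (384x512x3 uint8, red, green, blue); there is no depth.
- imaging.camera_model(name): a dict with "fx", "fy", "cx", "cy" (pixels), "T" (4x4, takes a point from camera to world coordinates). Camera axes: x right, y down, z forward; pixel columns grow to the right and rows downward; lengths in m; the calibration is good to about 2 mm. A picture is of the moment at which its call begins. camera_model takes no time and is no camera call.
- bot.hand_in(): hands the job in; it is judged then, once.
The state is a dict: "time_s": time; "joint_positions": joint angles; "qvel": joint speeds; "tau": joint torques, N m; "position": TCP position; "tcp_rot": TCP orientation; "force": force on the tool from outside, world axes, zero at the start; "moment": the same for the moment, N m; "opening": opening from 0.0 (shut) to 1.0 (fully open); "grasp_force": force on a finger pad.
Only numpy, scipy, OpenCV 4.12 (cv2) and the standard library are available. Lean on these libraries where they do the work, as an engineer would, in place of code of your own. Each camera call takes 0.05 s, during which the arm holds its last target. There are 200 camera calls.

### The job

Take the knob shaft out of the wooden block and thread it down through both brass bearings of the selector unit. The switch was left turned anticlockwise of the red mark: press only lightly and turn the knob until the tongue drops into the slot of its coupling and the shaft is fully home. Then turn the knob, and the switch with it, until the pointer line faces the red mark, and let go; leave the capacitor, the circuit board and the heat sink where they are.

Things in the scene. Friction and masses are not known exactly. Their poses are not given: they have to be found in the camera images.
- selector_unit: selector unit out of an amplifier, standing face up on the bench, fixed: 94x94 mm, 108 mm high (111 mm over the screw heads). Origin: centre of its underside, z up, its front (-x) roughly towards the robot. On its vertical axis x = y = 0 lie, from above, the hole in the grey panel, the hole in the inner plate and the black switch coupling with its slot
- panel_hole (a point): hole in the grey panel's brass bearing block, on the unit's axis, at the block's upper face 109 mm above the bench: 13 mm wide, rim chamfered 2 mm, block 10 mm thick (99 to 109 mm above the bench). Axes as the unit's
- inner_hole (a point): hole in the inner plate's brass bearing block, on the unit's axis, at the block's upper face 66 mm above the bench: 13 mm wide, rim chamfered 2 mm, block 12 mm thick (54 to 66 mm above the bench). Axes as the unit's
- slot (a point): middle of the coupling's top, on the unit's axis, 46 mm above the bench; axes as the unit's, not the slot's. Its slot runs right across it, 4.9 mm wide, 9 mm deep; not measured, it starts 0.3 to 1.6 rad anticlockwise (from above) of the unit's x axis. It turns stiffly (0.05 N m, -0.2 to 1.8 rad) and stays; under a press up to 10 N it stands still while the tongue slides over it
- red_mark (a point): red mark on top of the front panel, 32 mm from the unit's axis on the unit's -x side, 108 mm above the bench
- knob (a point): centre of the beige knob (38 mm diameter, 21 mm high, the place to grasp) on top of the steel shaft (12 mm diameter, 0.17 kg in all). z up along the shaft; the pointer line points along -x. The knob's underside lies 89 mm above the shaft's tip. Shaft fully home: this point 137.5 mm above the bench; tongue resting across the slot: 145.5 mm. Over 45 N of shaft against unit breaks the switch
- shaft: the steel shaft with its knob; origin at the tip of the flat tongue at the lower end of the shaft, on its axis, 99.5 mm below the knob's centre. The tongue is 10.5 mm wide along x, 3.2 mm thick along y, 8 mm long; above it a 3 mm taper widens to the 12 mm shaft. The tongue enters the slot when within about 0.1 rad of it, either way round, and home the shaft's shoulder stands on the coupling's top
- pointer (a point): outer end of the pointer line on top of the knob, 16 mm from the shaft's axis
- shaft_block: fixed wooden block 110x50 mm, 50 mm high, origin at the centre of its underside, three holes from above along its x axis; the shaft stands upright in the middle one (13.5 mm wide, 40 mm deep), its tip 10 mm above the bench
- capacitor_mid (a point): centre of a blue capacitor can, 35 mm diameter, 60 mm high, standing loose: bystander
- board_mid (a point): centre of a loose green circuit board, 52x75x20 mm: bystander
- sink_mid (a point): centre of a loose black finned heat sink, 31x70x40 mm: bystander
Not all that is in view belongs to the job. Leave any pink or turquoise look-alike of the shaft alone.

How it is judged (in metres and radians):
On the way:
1. the shaft is through both bearings (z of shaft in the frame of selector_unit between 0.03 and 0.052 m and horizontal distance between shaft and selector_unit below 0.004 m), for 0.1 s.
At the end, for the whole second after the job is handed in: the shaft stands through both bearings with its tongue fully home in the coupling slot (tip at most 40 mm above the bench, upright within 0.07 rad), its pointer line faces the red mark (outer end of the line within 3.6 mm of the line from the axis to the mark, about 0.2 rad), at rest (z of shaft in the frame of selector_unit below 0.04 m and horizontal distance between shaft and selector_unit below 0.004 m and angle between the z axis of shaft and the z axis of selector_unit, either way round below 0.07 rad and x of pointer in the frame of selector_unit below -0.005 m and y of pointer in the frame of selector_unit between -0.0036 and 0.0036 m and linear speed of shaft below 0.02 m/s); the robot touches nothing.
It fails at once if the shaft is forced against the selector unit (over 45 N) (contact force between shaft and selector_unit above 45 N).
It fails at once if the capacitor is pushed away (over 20 mm) (distance of capacitor_mid from where it was at the start of the episode above 0.02 m).
It fails at once if the circuit board is pushed away (over 20 mm) (distance of board_mid from where it was at the start of the episode above 0.02 m).
It fails at once if the heat sink is pushed away (over 20 mm) (distance of sink_mid from where it was at the start of the episode above 0.02 m).
It also fails if it takes over 64 s, if anything falls off the work surface, if the arm or the gripper's body presses on something with over 40 N, if the wrist force passes 120 N, or if a joint passes its speed limit or range.

## Working session

There is one attempt and no reset: what is moved stays moved. The work goes in short steps, Python scripts to look and compute and a tool call to move; the robot and the scene stay as the last step left them, time stands still between calls to the robot, and variables do not carry over. Pictures are saved under pics/ and viewed, at most 10 in all, crops included, and the job is handed in when it is done.

Besides the shell and the picture viewer there is one more tool, called after "Emit:" as name(argument=value, ...), one argument or row to a line, values as JSON. drive_tool: Moves the arm, as the interface text tells. Its arguments: {"type":"object","properties":{"deltas":{"type":"string"}},"required":["deltas"]}

```bash
mkdir -p pics; python3 - <<'E'
from rig import bot, imaging
import cv2, numpy as np
for n in("scene","top"):
    im=imaging.capture(n); cv2.imwrite(f"pics/{n}0.png",cv2.resize(im[:,:,::-1],(768,576),interpolation=cv2.INTER_CUBIC)); np.save(f"pics/{n}0.npy",im)
    m=imaging.camera_model(n); print(n,m["fx"],m["fy"],m["cx"],m["cy"],np.round(m["T"],4).tolist())
s=bot.read_state(); print(s["position"],np.round(s["tcp_rot"],3).tolist(),s["opening"])
E
```

```text
scene 384.40878844867154 384.40878844867154 256.0541802314133 189.06403899247437 [[0.9008, -0.2786, 0.333, 0.2405], [-0.4337, -0.6139, 0.6596, -0.5957], [0.0207, -0.7386, -0.6739, 0.6784], [0.0, 0.0, 0.0, 1.0]]
top 418.620265137402 418.620265137402 254.22651580678792 192.69566247532111 [[0.0239, -0.9905, 0.1358, 0.3905], [-0.9997, -0.0251, -0.0068, -0.0298], [0.0102, -0.1356, -0.9907, 0.9263], [0.0, 0.0, 0.0, 1.0]]
[0.20620338 0.58931242 0.22168491] [[-0.944, 0.33, -0.001], [0.33, 0.944, -0.002], [0.0, -0.002, -1.0]] 1.0004620476989428
```

View pics/scene0.png

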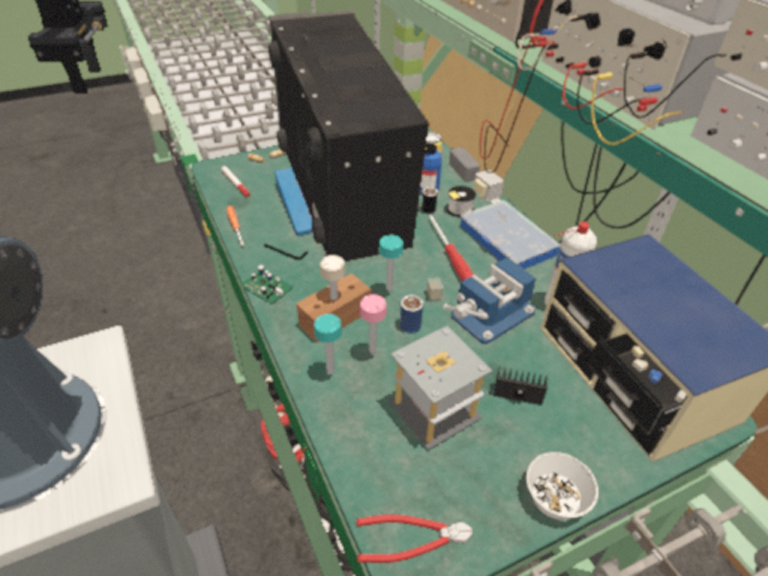

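View pics/top0.png

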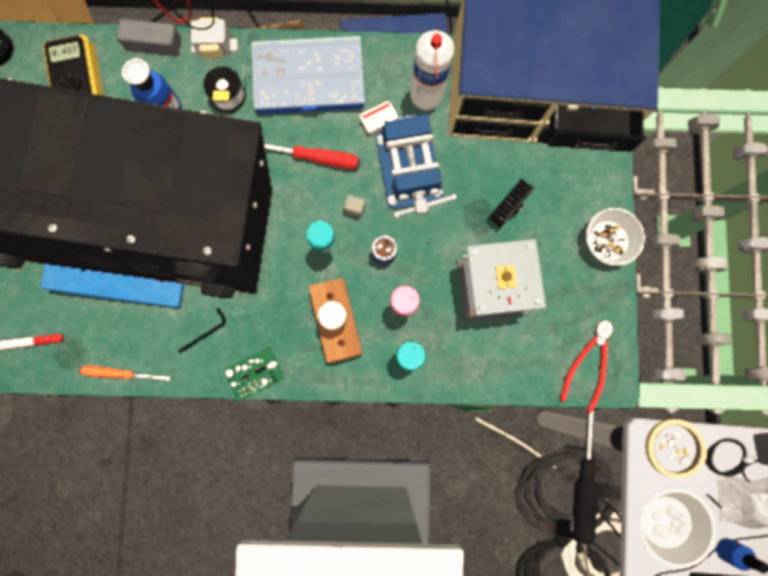

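The scene view shows the beige knob at (332,267) in the wooden block and the unit at (440,370). In the top view the knob is at (331,316), the unit's hole at (507,277) and the red mark at (509,300). I'll enlarge these areas.

```bash
python3 - <<'E'
import cv2, numpy as np
t=np.load("pics/top0.npy");s=np.load("pics/scene0.npy")
def c(im,x,y,w=64,h=48,k=6):
    return cv2.resize(im[y:y+h,x:x+w,::-1],(w*k,h*k),interpolation=cv2.INTER_CUBIC)
# crop origins: top knob(189,186), top unit(306,158), scene knob(190,165), scene unit(256,216)
cv2.imwrite("pics/crops.png",np.vstack([np.hstack([c(t,189,186),c(t,306,158)]),np.hstack([c(s,190,165),c(s,258,216)])]))
E
```

```text
(no output)
```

View pics/crops.png

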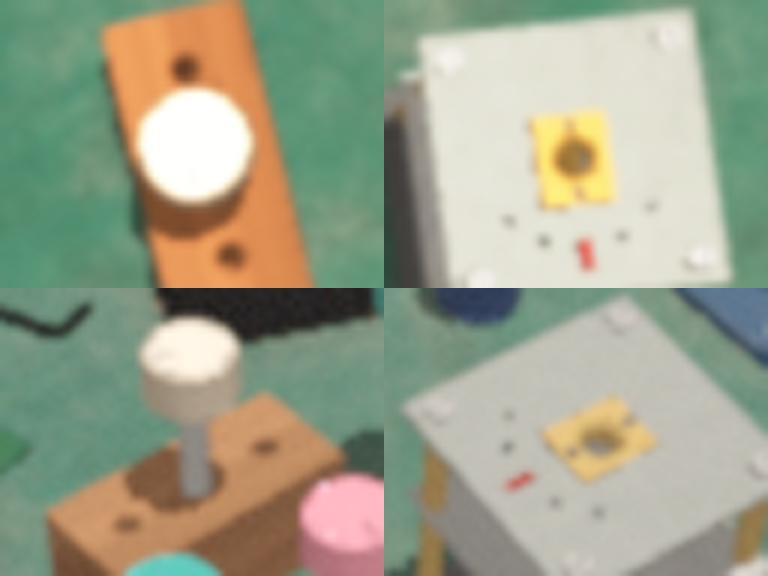

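```bash
cat >h.py <<'E'
import numpy as np
from rig import bot, imaging
def ray(n,px,z):
    m=imaging.camera_model(n);T=np.array(m["T"])
    d=T[:3,:3]@[(px[0]-m["cx"])/m["fx"],(px[1]-m["cy"])/m["fy"],1]
    return T[:3,3]+d*(z-T[2,3])/d[2]
def crop(n,o,uv,z,k=6): return ray(n,[o[i]+(uv[i]+.5)/k-.5 for i in(0,1)],z)*1000
E
python3 - <<'E'
from h import *
np.set_printoptions(precision=1,suppress=True)
A,B,C,D=(189,186),(306,158),(190,165),(258,216)
print("knob",crop("top",A,(195,145),.12),crop("scene",C,(190,62),.12))
h1,h2=crop("top",A,(184,68),.05),crop("top",A,(232,255),.05);print("holes",h1,h2,(h1+h2)/2,np.linalg.norm(h1-h2))
h1,h2=crop("scene",C,(127,236),.05),crop("scene",C,(264,159),.05);print("holes sc",h1,h2,(h1+h2)/2,np.linalg.norm(h1-h2))
print("unit hole",crop("top",B,(191,159),.109),crop("scene",D,(218,153),.109))
print("red",crop("top",B,(202,254),.108),crop("scene",D,(136,194),.108))
s=np.array([crop("top",B,p,.110) for p in((66,60),(284,36),(316,257),(97,277))]);print("screws",s,s.mean(0))
v=s[0]+s[1]-s[2]-s[3];print("unit yaw",np.degrees(np.arctan2(v[1],v[0])), np.linalg.norm(v)/2)
E
```

```text
knob [466.1  27.9 120. ] [465.9  25.5 120. ]
holes [499.7  37.7  50. ] [434.6  18.7  50. ] [467.1  28.2  50. ] 67.83065314139394
holes sc [433.2  16.8  50. ] [498.7  35.3  50. ] [465.9  26.   50. ] 68.032475807134
unit hole [ 523.8 -199.7  109. ] [ 523.9 -201.9  109. ]
red [ 492.5 -203.4  108. ] [ 492.5 -204.9  108. ]
screws [[ 555.8 -158.1  110. ]
 [ 565.8 -230.5  110. ]
 [ 492.2 -240.4  110. ]
 [ 483.8 -168.5  110. ]] [ 524.4 -199.4  110. ]
unit yaw 7.952020673466805 73.55980185745089
```

```bash
python3 - <<'E'
import cv2, numpy as np
t=np.load("pics/top0.npy");s=np.load("pics/scene0.npy")
def c(im,x,y,lo,w=24,k=16):
    a=im[y:y+w,x:x+w,::-1].astype(float); a=np.clip((a-lo)/(255-lo)*255,0,255).astype(np.uint8)
    return cv2.resize(a,(w*k,w*k),interpolation=cv2.INTER_CUBIC)
cv2.imwrite("pics/c2.png",np.hstack([c(t,209,198,190),c(s,210,165,150)]))
E
```

```text
(no output)
```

View pics/c2.png

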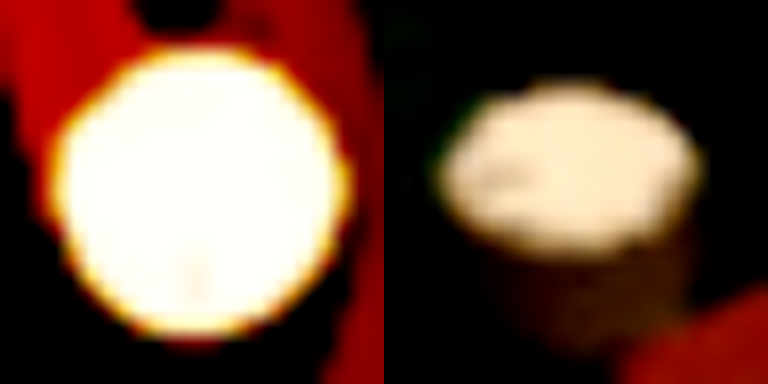

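The pointer mark shows at (195,272) on the knob centred at (198,190) in the top crop, and left of centre at (500,176) in the scene crop. So it points roughly along world -x.

```bash
python3 - <<'E'
from h import *
for n,o,c,p in(("top",(209,198),(198,192),(196,272)),("scene",(210,165),(186,167),(110,176))):
    a=crop(n,o,c,.12,16);b=crop(n,o,p,.12,16);d=b-a;print(n,a.round(1),d.round(1),np.degrees(np.arctan2(d[1],d[0])))
from rig import imaging
# finer centres for other knobs (z guess .11)
for p in((319,235),(405,299),(410,355),(384,250)): print(p,(ray("top",[p[0]/1.5,p[1]/1.5],.11)*1000).round())
E
```

```text
top [466.5  28.3 120. ] [-9.7 -0.1  0. ] -179.4370453888703
scene [465.6  25.4 120. ] [-10.4   2.6   0. ] 166.1654180645543
(319, 235) [573.  49. 110.]
(405, 299) [490. -67. 110.]
(410, 355) [417. -75. 110.]
(384, 250) [555. -38. 110.]
```

Emit:
drive_tool(
  deltas="87 30 -80 20 -0.3; 87 124 -340 20 -1.23; 87 124 -340 20 -1.23; 87 124 -340 20 -1.23; 87 124 -340 20 -1.23; 87 124 -340 20 -1.23; 87 124 -340 20 -1.23; 87 124 -340 20 -1.23; 87 183 -563 20 -1.23; 87 183 -563 20 -1.23; 87 183 -563 20 -1.23; 87 183 -563 20 -1.23",
)

```text
time_s: 1.3
position: [0.3816, 0.0548, 0.2426]
tcp_rot: [[-0.004, 1.0, 0.0], [1.0, 0.004, 0.0], [0.0, 0.0, -1.0]]
force: [0.7, 0.2, 0.1]
opening: 1.001
grasp_force: 0.0
```

Emit:
drive_tool(
  deltas="87 0 0 0 0; 87 0 0 0 0",
)

```text
time_s: 1.5
position: [0.3816, 0.0555, 0.2423]
tcp_rot: [[0.001, 1.0, -0.001], [1.0, -0.001, 0.001], [0.001, -0.001, -1.0]]
force: [-0.0, 1.0, 0.3]
opening: 1.0
grasp_force: 0.0
```

Emit:
drive_tool(
  deltas="87 42 -28 0 0; 87 84 -28 0 0; 87 84 -28 0 0; 87 84 -28 -40 0; 87 84 -28 -80 0; 87 84 -28 -120 0; 87 84 -28 -140 0; 87 84 -28 -150 0; 87 84 -28 -150 0; 87 84 -28 -150 0",
)

```text
time_s: 2.5
position: [0.4659, 0.0294, 0.0932]
tcp_rot: [[-0.006, 1.0, 0.001], [1.0, 0.006, -0.0], [-0.0, 0.001, -1.0]]
force: [-0.3, 0.2, -0.0]
opening: 1.004
grasp_force: 0.0
```

```bash
python3 - <<'E'
from h import *
import cv2
t=imaging.capture("top");s=imaging.capture("scene")
def c(im,x,y,w=64,h=48,k=6): return cv2.resize(im[y:y+h,x:x+w,::-1],(w*k,h*k),interpolation=cv2.INTER_CUBIC)
cv2.imwrite("pics/g.png",np.hstack([c(t,189,186),c(s,190,155)]))
print(bot.read_state()["position"])
E
```

```text
[0.46653591 0.02883727 0.09377346]
```

View pics/g.png

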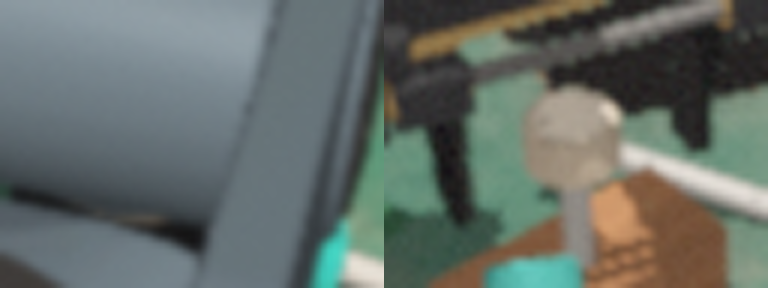

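The scene crop shows the knob between the two open fingers, at (570,130). The arm hides it from the top camera. I'll close now.

Emit:
drive_tool(
  deltas="60 0 -2 -1 0; 40 0 -2 -1 0; 30 0 -2 -1 0; 30 0 -2 -1 0; 30 0 -2 -1 0; 30 0 -2 -1 0; 30 0 -2 -1 0; 30 0 -2 -1 0",
)

```text
time_s: 3.4
position: [0.4657, 0.0265, 0.0915]
tcp_rot: [[-0.004, 1.0, -0.0], [1.0, 0.004, -0.0], [-0.0, -0.0, -1.0]]
force: [-0.0, -0.2, 0.0]
opening: 0.425
grasp_force: 30.0
```

Emit:
drive_tool(
  deltas="30 0 0 10 0; 30 0 0 30 0; 30 0 0 60 0; 30 0 0 90 0; 30 0 0 120 0; 30 0 0 125 0; 30 0 0 125 0; 30 0 0 125 0",
)

```text
time_s: 4.2
position: [0.4645, 0.0267, 0.2155]
tcp_rot: [[-0.004, 1.0, -0.003], [1.0, 0.004, 0.0], [0.0, -0.003, -1.0]]
force: [-0.8, -0.0, -1.0]
opening: 0.423
grasp_force: 30.0
```

Emit:
drive_tool(
  deltas="30 12 -50 0 0.1; 30 25 -100 0 0.2; 30 38 -150 0 0.3; 30 50 -200 0 0.4; 30 58 -227 0 0.4; 30 58 -227 0 0.4; 30 58 -227 0 0.4; 30 58 -227 0 0.4; 30 58 -227 0 0.4",
)

```text
time_s: 5.1
position: [0.5228, -0.1988, 0.2158]
tcp_rot: [[-0.394, 0.919, -0.002], [0.919, 0.394, 0.001], [0.002, -0.001, -1.0]]
force: [0.2, -0.4, -2.1]
opening: 0.429
grasp_force: 30.0
```

```bash
python3 - <<'E'
from h import *
import cv2
t=imaging.capture("top");s=imaging.capture("scene")
np.save("pics/s2.npy",s)
def c(im,x,y,w,h,k): return cv2.resize(im[y:y+h,x:x+w,::-1],(w*k,h*k),interpolation=cv2.INTER_CUBIC)
cv2.imwrite("pics/u.png",np.hstack([c(t,306,158,64,96,6),c(s,255,185,66,96,6)]))
st=bot.read_state();print(st["position"],st["force"],np.round(st["tcp_rot"],3).tolist())
E
```

```text
[ 0.52335488 -0.19910786  0.21642121] [-0.32315034 -0.63490207 -1.89687354] [[-0.395, 0.919, -0.001], [0.919, 0.395, 0.0], [0.001, -0.0, -1.0]]
```

View pics/u.png

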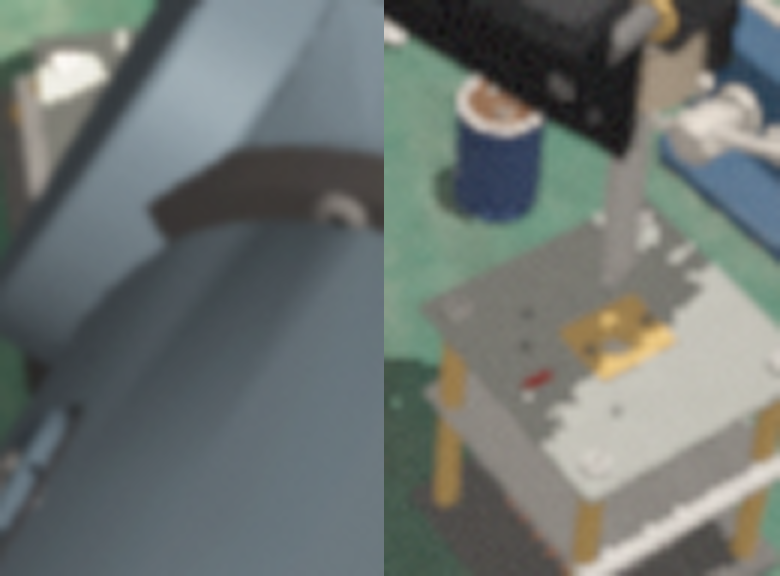

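The shaft tip is at about (612,282) above the brass hole at (620,341). I'll check this against projected positions.

```bash
python3 - <<'E'
from h import *
import cv2
np.set_printoptions(precision=1,suppress=True)
O=(255,185)
print("hole",crop("scene",O,(236,341),.109),"tip",crop("scene",O,(228,282),.1345),"red",crop("scene",O,(154,380),.108))
m=imaging.camera_model("scene");Ti=np.linalg.inv(np.array(m["T"]))
def pr(p):
    q=Ti@[*p,1];return [((m["fx"]*q[0]/q[2]+m["cx"])-O[0]+.5)*6-.5+384,((m["fy"]*q[1]/q[2]+m["cy"])-O[1]+.5)*6-.5]
for z in(.1345,.1455,.18,.22): print(z,np.array(pr((.5235,-.2015,z))))
E
```

```text
hole [ 523.5 -202.6  109. ] tip [ 520.4 -198.4  134.5] red [ 492.5 -204.9  108. ]
0.1345 [625.5 285.7]
0.1455 [628.7 262.1]
0.18 [639.  184.9]
0.22 [651.9  88.6]
```

```bash
python3 - <<'E'
from h import *
import cv2
s=np.load("pics/s2.npy")
x,y,w,h,k=280,200,36,52,11
cv2.imwrite("pics/z.png",cv2.resize(s[y:y+h,x:x+w,::-1],(w*k,h*k),interpolation=cv2.INTER_CUBIC))
m=imaging.camera_model("scene");Ti=np.linalg.inv(np.array(m["T"]))
for z in(.1345,.1425,.1455,.16,.18,.2):
    q=Ti@[.5235,-.2025,z,1];print(z,[round(float(v),1) for v in(((m["fx"]*q[0]/q[2]+m["cx"])-x+.5)*k-.5,((m["fy"]*q[1]/q[2]+m["cy"])-y+.5)*k-.5)])
E
```

```text
0.1345 [171.1, 363.3]
0.1425 [175.3, 331.9]
0.1455 [176.9, 320.1]
0.16 [184.8, 261.7]
0.18 [196.0, 178.4]
0.2 [207.7, 91.9]
```

View pics/z.png

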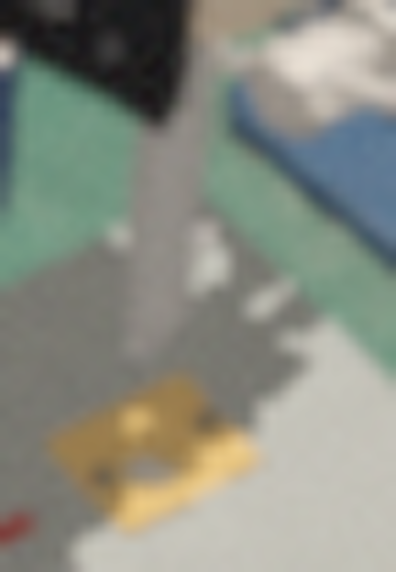

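```bash
python3 - <<'E'
from h import *
np.set_printoptions(linewidth=200,suppress=True,precision=1)
a=np.load("pics/scene0.npy").astype(float);b=np.load("pics/s2.npy").astype(float)
for r in(206,209,212,215,228,230,232): print(r,284,np.abs(a-b).sum(2)[r,284:308].astype(int))
m=imaging.camera_model("scene");Ti=np.linalg.inv(np.array(m["T"]))
def pr(p):
    q=Ti@[*p,1];return np.array([m["fx"]*q[0]/q[2]+m["cx"],m["fy"]*q[1]/q[2]+m["cy"]])
print("now exp",[pr((.5235,-.2001,z)) for z in(.19,.17,.1345)])
print("start exp",[pr((.4659,.0255,z)) for z in(.09,.07,.05)])
for r in(187,190,193,196): print(r,216,a[r,216:230,:].sum(1).astype(int), (a[r,216:230,0]-a[r,216:230,2]).astype(int))
E
```

```text
206 284 [ 96 170 238 279 292 276 293 288 286 315 299 293 219  77  20   7  14  11   4   2  15   8   9   8]
209 284 [  8   3   3   2  11  59 118 208 267 286 269 199  66  40  38  15   3   4  10   2   5  19  18   3]
212 284 [15 11  8  6  6  5 10 12 26 42 48 38 42 37 24 14  4 15  5  1  4  6 15 12]
215 284 [ 4  5  8 16 10  8  9 15 29 49 50 50 48 36 24  5 13 12 11  9  8 10 16  7]
228 284 [221 214 215 215 216 222 219 188 158 148 155 155 176 199 219 214 219 212 136  82 116 192 215 208]
230 284 [211 221 218 217 225 216 218 188 164 170 173 188 222 216 216 214 221 218 219 222 208 152  91  80]
232 284 [221 218 219 218 219 217 212 192 191 187 210 222 209 219 212 220 219 212 224 221 211 204 178 109]
now exp [array([297.2, 211. ]), array([296.2, 218.7]), array([294.5, 231.7])]
start exp [array([221.8, 184.9]), array([222.1, 191.3]), array([222.5, 197.5])]
187 216 [374 365 377 398 421 430 435 433 434 447 462 467 469 470] [-19 -14  -6   7  20  23  22  24  44  75  89  98 100  99]
190 216 [374 385 409 419 400 403 415 406 419 445 465 462 468 471] [-17   2  30  32  17  10  10  12  38  78  95 100  99  99]
193 216 [277 275 279 310 358 399 412 400 396 405 436 466 464 461] [64 66 65 48 24 10 10 12 31 72 96 98 98 95]
196 216 [276 270 276 303 358 406 404 400 371 311 279 360 429 433] [62 66 67 55 26 13 12 11 16 37 60 82 94 94]
```

Emit:
drive_tool(
  deltas="30 2 -2.5 0 0; 30 2 -2.5 -10 0; 30 2 -2.5 -20 0; 30 2 -2.5 -20 0; 30 2 -2.5 -20 0; 30 2 -2.5 -20 0",
)

```text
time_s: 5.8
position: [0.5257, -0.2031, 0.1965]
tcp_rot: [[-0.393, 0.92, 0.0], [0.92, 0.393, -0.0], [-0.0, 0.0, -1.0]]
force: [0.3, -0.3, -1.5]
opening: 0.426
grasp_force: 30.0
```

```bash
python3 - <<'E'
from h import *
import cv2
s=imaging.capture("scene");np.save("pics/s3.npy",s)
x,y,w,h,k=274,212,40,40,14
cv2.imwrite("pics/z3.png",cv2.resize(s[y:y+h,x:x+w,::-1],(w*k,h*k),interpolation=cv2.INTER_CUBIC))
st=bot.read_state();print(st["position"],st["force"])
m=imaging.camera_model("scene");Ti=np.linalg.inv(np.array(m["T"]))
for z in(.109,.1145,.1255,.14,.16):
    q=Ti@[.5237,-.2023,z,1];print(z,[round(float(v),1) for v in(((m["fx"]*q[0]/q[2]+m["cx"])-x+.5)*k-.5,((m["fy"]*q[1]/q[2]+m["cy"])-y+.5)*k-.5)])
E
```

```text
[ 0.52584141 -0.20313012  0.19672789] [-0.83552978 -0.63567385 -1.77622113]
0.109 [285.9, 416.3]
0.1145 [289.4, 390.2]
0.1255 [296.5, 337.2]
0.14 [306.2, 265.6]
0.16 [319.9, 163.7]
```

View pics/z3.png

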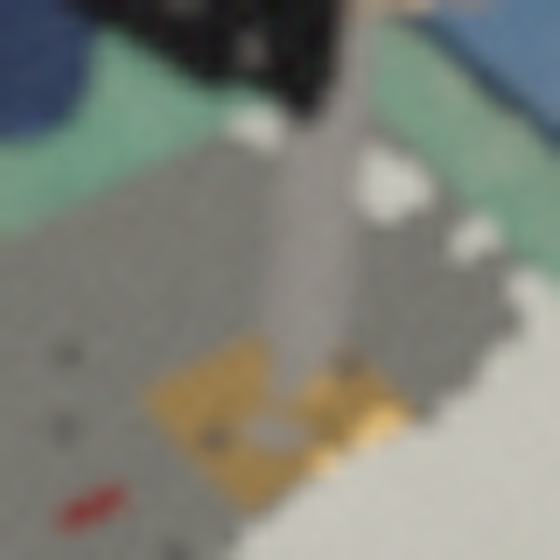

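Here the shaft axis at (310,265) and the tip at (293,388) stand about 1 mm image-right of the brass hole centre at (281,419). I'll correct by about 1 mm and lower while watching the force.

Emit:
drive_tool(
  deltas="30 -1.3 0.7 0 0; 30 -1.3 0.7 -3 0; 30 -1.3 0.7 -5 0; 30 -1.3 0.7 -7 0; 30 -1.3 0.7 -9 0; 30 -1.3 0.7 -9 0",
)

```text
time_s: 6.45
position: [0.5241, -0.2022, 0.1872]
tcp_rot: [[-0.393, 0.92, -0.001], [0.92, 0.393, 0.0], [0.001, -0.0, -1.0]]
force: [-0.2, 0.5, -1.4]
opening: 0.423
grasp_force: 30.0
```

Emit:
drive_tool(
  deltas="30 0 0 -2 0; 30 0 0 -4 0; 30 0 0 -5 0; 30 0 0 -6 0; 30 0 0 -6 0",
)

```text
time_s: 6.95
position: [0.5243, -0.2022, 0.1814]
tcp_rot: [[-0.393, 0.919, -0.0], [0.919, 0.393, 0.0], [0.0, -0.0, -1.0]]
force: [-0.1, 0.5, -1.4]
opening: 0.425
grasp_force: 30.0
```

Emit:
drive_tool(
  deltas="30 0 0 -2 0; 30 0 0 -4 0; 30 0 0 -5 0; 30 0 0 -6 0; 30 0 0 -6 0",
)

```text
time_s: 7.45
position: [0.5243, -0.2023, 0.1754]
tcp_rot: [[-0.393, 0.92, -0.0], [0.92, 0.393, 0.0], [0.0, -0.0, -1.0]]
force: [0.2, -0.0, -0.6]
opening: 0.428
grasp_force: 30.0
```

Emit:
drive_tool(
  deltas="30 0 0 -5 0; 30 0 0 -10 0; 30 0 0 -15 0; 30 0 0 -20 0; 30 0 0 -24 0; 30 0 0 -24 0",
)

```text
time_s: 8.05
position: [0.5241, -0.2021, 0.1508]
tcp_rot: [[-0.393, 0.92, -0.001], [0.92, 0.393, 0.001], [0.001, -0.001, -1.0]]
force: [0.2, 0.3, -1.6]
opening: 0.431
grasp_force: 30.0
```

Emit:
drive_tool(
  deltas="30 0 0 -2 0; 30 0 0 -4 0; 30 0 0 -6 0; 30 0 0 -8 0; 30 0 0 -8 0",
)

```text
time_s: 8.55
position: [0.5243, -0.2022, 0.1433]
tcp_rot: [[-0.393, 0.92, -0.0], [0.92, 0.393, 0.0], [0.0, -0.0, -1.0]]
force: [0.1, 0.6, -1.6]
opening: 0.429
grasp_force: 30.0
```

Emit:
drive_tool(
  deltas="30 0 0 -2 0; 30 0 0 -4 0; 30 0 0 -6 0; 30 0 0 -8 0; 30 0 0 -10 0; 30 0 0 -12 0; 30 0 0 -12 0",
)

```text
time_s: 9.25
position: [0.5244, -0.2023, 0.1313]
tcp_rot: [[-0.393, 0.92, 0.0], [0.92, 0.393, 0.0], [0.0, 0.0, -1.0]]
force: [1.3, -0.9, -2.7]
opening: 0.428
grasp_force: 30.0
```

Emit:
drive_tool(
  deltas="30 0 0 -1 0; 30 0 0 -2 0; 30 0 0 -3 0; 30 0 0 -3 0",
)

```text
time_s: 9.65
position: [0.5245, -0.2024, 0.1285]
tcp_rot: [[-0.393, 0.92, 0.0], [0.92, 0.393, -0.0], [-0.0, 0.0, -1.0]]
force: [0.1, -0.7, -1.8]
opening: 0.425
grasp_force: 30.0
```

Emit:
drive_tool(
  deltas="30 0 0 -0.5 0; 30 0 0 -1 0; 30 0 0 -1 0",
)

```text
time_s: 9.95
position: [0.5245, -0.2023, 0.1276]
tcp_rot: [[-0.393, 0.92, 0.0], [0.92, 0.393, -0.0], [-0.0, 0.0, -1.0]]
force: [0.7, -0.2, -1.4]
opening: 0.427
grasp_force: 30.0
```

Emit:
drive_tool(
  deltas="30 0 0 -0.5 0; 30 0 0 -0.5 0",
)

```text
time_s: 10.15
position: [0.5245, -0.2024, 0.1273]
tcp_rot: [[-0.393, 0.92, 0.0], [0.92, 0.393, -0.0], [-0.0, 0.0, -1.0]]
force: [0.6, -0.7, 0.7]
opening: 0.424
grasp_force: 30.0
```

Emit:
drive_tool(
  deltas="30 0 0 -0.5 0; 30 0 0 -0.5 0",
)

```text
time_s: 10.35
position: [0.5246, -0.2024, 0.127]
tcp_rot: [[-0.393, 0.92, 0.001], [0.92, 0.393, -0.0], [-0.001, 0.0, -1.0]]
force: [-0.8, -0.2, 3.2]
opening: 0.425
grasp_force: 30.0
```

Emit:
drive_tool(
  deltas="30 0 0 0 0.06; 30 0 0 0 0.12; 30 0 0 0 0.18; 30 0 0 0 0.24; 30 0 0 0 0.24",
)

```text
time_s: 10.85
position: [0.5251, -0.2024, 0.127]
tcp_rot: [[-0.6, 0.8, 0.002], [0.8, 0.6, -0.0], [-0.001, 0.001, -1.0]]
force: [1.9, 0.4, 2.2]
opening: 0.427
grasp_force: 30.0
```

Emit:
drive_tool(
  deltas="30 0 0 0 0.06; 30 0 0 0 0.12; 30 0 0 0 0.18; 30 0 0 0 0.24; 30 0 0 0 0.24",
)

```text
time_s: 11.35
position: [0.5257, -0.2019, 0.1267]
tcp_rot: [[-0.772, 0.636, 0.003], [0.636, 0.772, 0.0], [-0.002, 0.002, -1.0]]
force: [5.2, 3.1, -0.7]
opening: 0.427
grasp_force: 30.0
```

Emit:
drive_tool(
  deltas="30 0 0 -0.5 0; 30 0 0 -1 0; 30 0 0 -1 0",
)

```text
time_s: 11.65
position: [0.5258, -0.2023, 0.126]
tcp_rot: [[-0.772, 0.636, 0.003], [0.636, 0.772, -0.0], [-0.003, 0.002, -1.0]]
force: [4.3, 3.5, 2.2]
opening: 0.425
grasp_force: 30.0
```

```bash
python3 -c "
from h import *
s=bot.read_state();print(s['position'],s['force'],s['moment'])"
```

```text
[ 0.52578741 -0.20225869  0.12601889] [4.29743582 3.53383186 2.2127186 ] [ 0.48665607 -0.90826318 -0.01372505]
```

Emit:
drive_tool(
  deltas="30 0.8 0.6 0 0; 30 0.8 0.6 0 0; 30 0.8 0.6 0 0",
)

```text
time_s: 11.95
position: [0.5258, -0.202, 0.1259]
tcp_rot: [[-0.773, 0.635, 0.002], [0.635, 0.773, -0.001], [-0.002, 0.0, -1.0]]
force: [5.1, 0.2, 2.1]
opening: 0.428
grasp_force: 30.0
```

Emit:
drive_tool(
  deltas="30 1 0 0 0; 30 1 0 0 0.06; 30 1 0 0 0.12; 30 1 0 0 0.18; 30 1 0 0 0.18",
)

```text
time_s: 12.45
position: [0.5264, -0.2013, 0.1252]
tcp_rot: [[-0.874, 0.485, 0.0], [0.485, 0.874, 0.001], [0.0, 0.001, -1.0]]
force: [5.7, 1.3, -0.2]
opening: 0.426
grasp_force: 30.0
```

Emit:
drive_tool(
  deltas="30 0 0 0 0.06; 30 0 0 0 0.12; 30 0 0 0 0.18; 30 0 0 0 0.18",
)

```text
time_s: 12.85
position: [0.5266, -0.2008, 0.1252]
tcp_rot: [[-0.947, 0.321, 0.001], [0.321, 0.947, 0.002], [-0.0, 0.002, -1.0]]
force: [5.7, 2.7, -0.6]
opening: 0.423
grasp_force: 30.0
```

Emit:
drive_tool(
  deltas="30 0 0 -0.5 0; 30 0 0 -1 0; 30 0 0 -1 0",
)

```text
time_s: 13.15
position: [0.5267, -0.201, 0.125]
tcp_rot: [[-0.947, 0.322, 0.001], [0.322, 0.947, 0.001], [-0.001, 0.002, -1.0]]
force: [4.6, 3.5, 3.1]
opening: 0.428
grasp_force: 30.0
```

```bash
python3 -c "
from h import *
s=bot.read_state();print(s['position'],s['force'],s['moment'])"
```

```text
[ 0.52673139 -0.20101786  0.12495126] [4.5652942  3.54474874 3.14405767] [ 0.68804258 -0.78315069 -0.09536243]
```

Emit:
drive_tool(
  deltas="30 1 0.7 0 -0.04; 30 1 0.7 0 -0.08; 30 1 0.7 0 -0.08; 30 1 0.7 0 -0.08",
)

```text
time_s: 13.55
position: [0.5268, -0.2011, 0.1246]
tcp_rot: [[-0.919, 0.395, -0.001], [0.395, 0.919, -0.0], [0.001, -0.0, -1.0]]
force: [2.3, -0.2, 3.2]
opening: 0.42
grasp_force: 30.0
```

```bash
python3 -c "
from h import *
s=bot.read_state();print(s['position'],s['force'],s['moment'])"
```

```text
[ 0.52682639 -0.20107889  0.12463697] [ 2.33034462 -0.21403095  3.20976039] [ 0.0782416  -0.28658754 -0.04127148]
```

Emit:
drive_tool(
  deltas="30 0.4 0 0 -0.05; 30 0.4 0 0 -0.1; 30 0.4 0 0 -0.1",
)

```text
time_s: 13.85
position: [0.5267, -0.2011, 0.124]
tcp_rot: [[-0.875, 0.485, -0.002], [0.485, 0.875, 0.0], [0.002, -0.001, -1.0]]
force: [0.2, -0.5, 0.6]
opening: 0.424
grasp_force: 30.0
```

```bash
python3 -c "
from h import *
s=bot.read_state();print(s['position'],s['force'],s['moment'])"
```

```text
[ 0.52669662 -0.20112685  0.12403984] [ 0.19563409 -0.50688392  0.62306013] [-0.22174491 -0.23443218 -0.02173091]
```

Emit:
drive_tool(
  deltas="30 0 0 -0.5 0; 30 0 0 -1 0; 30 0 0 -1 0",
)

```text
time_s: 14.15
position: [0.5269, -0.2009, 0.1231]
tcp_rot: [[-0.875, 0.485, -0.002], [0.485, 0.875, 0.0], [0.002, -0.0, -1.0]]
force: [0.5, -1.6, -0.9]
opening: 0.428
grasp_force: 30.0
```

Emit:
drive_tool(
  deltas="30 0 0 0 -0.05; 30 0 0 0 -0.1; 30 0 0 0 -0.1",
)

```text
time_s: 14.45
position: [0.5268, -0.2009, 0.1231]
tcp_rot: [[-0.822, 0.57, -0.002], [0.57, 0.822, 0.0], [0.002, -0.001, -1.0]]
force: [0.0, -2.3, -2.3]
opening: 0.424
grasp_force: 30.0
```

```bash
python3 -c "
from h import *
s=bot.read_state();print(s['position'],s['force'],s['moment'])"
```

```text
[ 0.52681989 -0.2009487   0.12310852] [ 0.03435565 -2.30784796 -2.27987435] [-0.38628823  0.05476306 -0.00735581]
```

Emit:
drive_tool(
  deltas="30 0 -0.3 -1 0; 30 0 -0.3 -2 0; 30 0 -0.3 -2 0",
)

```text
time_s: 14.75
position: [0.527, -0.201, 0.1212]
tcp_rot: [[-0.822, 0.57, -0.001], [0.57, 0.822, 0.001], [0.001, -0.0, -1.0]]
force: [-0.4, -2.0, -2.7]
opening: 0.424
grasp_force: 30.0
```

Emit:
drive_tool(
  deltas="30 0 0 -0.7 0; 30 0 0 -1.4 0; 30 0 0 -1.4 0",
)

```text
time_s: 15.05
position: [0.5272, -0.2011, 0.1199]
tcp_rot: [[-0.822, 0.57, -0.001], [0.57, 0.822, 0.0], [0.001, -0.0, -1.0]]
force: [-1.4, -0.7, -1.9]
opening: 0.425
grasp_force: 30.0
```

Emit:
drive_tool(
  deltas="30 0 0 -0.5 0; 30 0 0 -0.5 0",
)

```text
time_s: 15.25
position: [0.5274, -0.2012, 0.1196]
tcp_rot: [[-0.822, 0.57, -0.0], [0.57, 0.822, 0.0], [0.0, -0.0, -1.0]]
force: [-2.2, -1.1, -1.5]
opening: 0.423
grasp_force: 30.0
```

Emit:
drive_tool(
  deltas="30 0 0 -0.5 0; 30 0 0 -0.5 0",
)

```text
time_s: 15.45
position: [0.5277, -0.2014, 0.1195]
tcp_rot: [[-0.822, 0.57, 0.0], [0.57, 0.822, -0.0], [-0.001, -0.0, -1.0]]
force: [-1.8, -0.7, 1.9]
opening: 0.423
grasp_force: 30.0
```

Emit:
drive_tool(
  deltas="30 0 0 -0.5 0; 30 0 0 -0.5 0",
)

```text
time_s: 15.65
position: [0.528, -0.2016, 0.1194]
tcp_rot: [[-0.822, 0.57, 0.001], [0.57, 0.822, -0.001], [-0.001, -0.0, -1.0]]
force: [-1.0, -0.8, 5.3]
opening: 0.43
grasp_force: 30.0
```

Emit:
drive_tool(
  deltas="30 -1 -0.2 0.8 -0.1; 30 -1.5 -0.4 0.8 -0.2; 30 -2 -0.6 0.8 -0.3; 30 -2.2 -0.7 0.8 -0.4; 30 -2.2 -0.7 0.8 -0.4",
)

```text
time_s: 16.15
position: [0.5259, -0.2023, 0.1196]
tcp_rot: [[-0.535, 0.845, 0.001], [0.845, 0.535, -0.001], [-0.001, 0.001, -1.0]]
force: [0.0, -0.6, 0.0]
opening: 0.427
grasp_force: 30.0
```

```bash
python3 -c "
from h import *
s=bot.read_state();print(s['position'],s['force'],s['moment'])"
```

```text
[ 0.52593725 -0.20226828  0.11959545] [ 0.03274407 -0.59016599  0.02930799] [-0.18486445  0.06596182  0.07217669]
```

Emit:
drive_tool(
  deltas="30 -0.5 0 0 -0.1; 30 -1 -0.1 0 -0.2; 30 -1.3 -0.2 0 -0.3; 30 -1.4 -0.2 0 -0.36; 30 -1.4 -0.2 0 -0.36; 30 -1.4 -0.2 0 -0.36",
)

```text
time_s: 16.75
position: [0.5246, -0.2026, 0.1196]
tcp_rot: [[-0.205, 0.979, 0.001], [0.979, 0.205, -0.001], [-0.001, 0.001, -1.0]]
force: [0.1, -2.1, 0.4]
opening: 0.426
grasp_force: 30.0
```

```bash
python3 - <<'E'
from h import *
import cv2
s=imaging.capture("scene");np.save("pics/s4.npy",s)
st=bot.read_state();print(st["position"],st["force"],st["moment"],np.degrees(np.arctan2(st["tcp_rot"][1][0],st["tcp_rot"][0][0])))
E
```

```text
[ 0.52459472 -0.20261714  0.11959161] [ 0.60388275 -2.65747315  0.10377347] [-0.40521566 -0.09436017  0.0750281 ] 101.80189526352791
```

Emit:
drive_tool(
  deltas="30 0 -0.4 0 0; 50 0 -0.4 0 0; 87 0 -0.4 0 0; 87 0 -0.4 0 0; 87 0 -0.4 0 0; 87 0 -0.4 0 0; 87 0 -0.4 30 0; 87 0 -0.4 70 0; 87 0 -0.4 100 0; 87 -50 50 100 0; 87 -80 90 100 0; 87 -80 140 100 0",
)

```text
time_s: 18.0
position: [0.4442, -0.0784, 0.2194]
tcp_rot: [[-0.199, 0.98, -0.002], [0.98, 0.199, 0.001], [0.001, -0.002, -1.0]]
force: [1.4, 0.2, -0.0]
opening: 0.997
grasp_force: 0.0
```

```bash
python3 - <<'E'
from h import *
import cv2
t=imaging.capture("top");s=imaging.capture("scene");np.save("pics/s5.npy",s);np.save("pics/t5.npy",t)
def c(im,x,y,lo,w,h,k):
    a=im[y:y+h,x:x+w,::-1].astype(float); a=np.clip((a-lo)/(255-lo)*255,0,255).astype(np.uint8)
    return cv2.resize(a,(w*k,h*k),interpolation=cv2.INTER_CUBIC)
cv2.imwrite("pics/f.png",np.vstack([np.hstack([c(t,322,168,0,36,26,11),c(s,276,205,0,36,26,11)]),np.hstack([c(t,322,168,190,36,26,11),c(s,276,205,130,36,26,11)])]))
print(bot.read_state()["position"])
E
```

```text
[ 0.44307701 -0.07375281  0.21920018]
```

View pics/f.png

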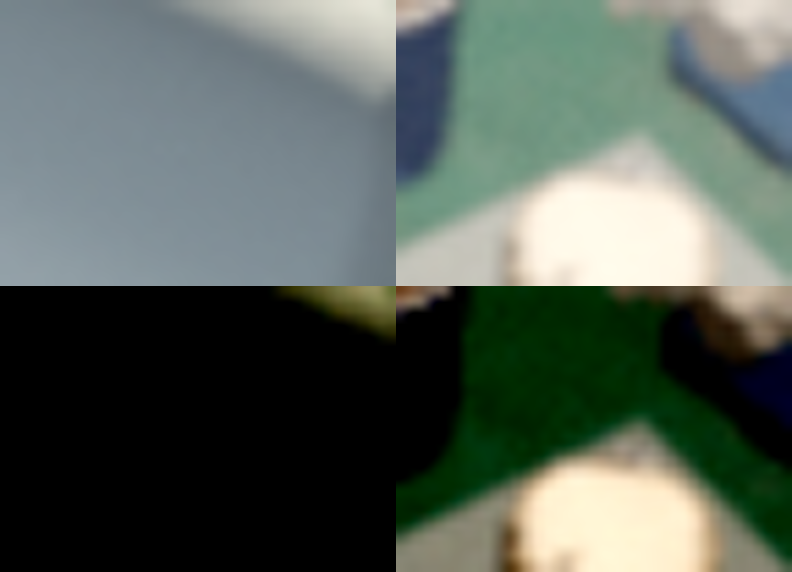

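The arm blocks the top view. The scene crop shows the knob seated, with a trace of the pointer at (565,555). I'll clear the arm and measure.

Emit:
drive_tool(
  deltas="87 -15 50 0 0; 87 -30 90 0 0; 87 -40 110 0 0; 87 -40 110 0 0; 87 -40 110 0 0",
)

```text
time_s: 18.6
position: [0.4082, 0.0304, 0.2197]
tcp_rot: [[-0.204, 0.979, 0.002], [0.979, 0.204, -0.001], [-0.001, 0.001, -1.0]]
force: [0.3, 0.1, 0.3]
opening: 0.998
grasp_force: 0.0
```

```bash
python3 - <<'E'
from h import *
import cv2
t=imaging.capture("top");s=imaging.capture("scene");np.save("pics/s5.npy",s);np.save("pics/t5.npy",t)
m=imaging.camera_model
def px(n,p):
    T=np.linalg.inv(np.array(m(n)["T"]));q=T@[*p,1];k=m(n);return [round(float(k["fx"]*q[0]/q[2]+k["cx"]),1),round(float(k["fy"]*q[1]/q[2]+k["cy"]),1)]
print("knob top exp top",px("top",(.5238,-.1997,.148)),"scene",px("scene",(.5238,-.2022,.148)))
print("red exp",px("top",(.4925,-.2034,.108)))
def c(im,x,y,lo,w,h,k):
    a=im[y:y+h,x:x+w,::-1].astype(float); a=np.clip((a-lo)/(255-lo)*255,0,255).astype(np.uint8)
    return cv2.resize(a,(w*k,h*k),interpolation=cv2.INTER_CUBIC)
cv2.imwrite("pics/f2.png",np.vstack([np.hstack([c(t,322,168,0,36,36,8),c(s,276,212,0,36,36,8)]),np.hstack([c(t,322,168,190,36,36,8),c(s,276,212,150,36,36,8)])]))
E
```

```text
knob top exp top [341.7, 180.9] scene [295.8, 227.6]
red exp [339.2, 199.9]
```

View pics/f2.png

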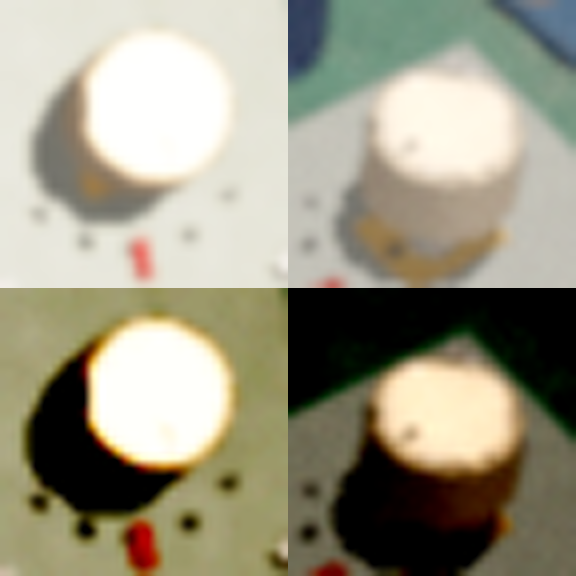

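The top crop shows the knob centre at (160,393) with a faint pointer at (165,435). The scene crop shows the pointer at (410,433) and the knob top centre at (446,414). I'll convert these to angles.

```bash
python3 - <<'E'
from h import *
def go(n,o,c,p):
    a=crop(n,o,c,.148,8);b=crop(n,o,p,.148,8);d=b-a;print(n,a.round(1),d.round(1),np.degrees(np.arctan2(d[1],d[0])))
go("top",(322,168),(160,105),(165,147)); go("scene",(276,212),(158,126),(122,145))
t=np.load("pics/t5.npy").astype(int);s=np.load("pics/s5.npy").astype(int)
print(t[179:190,335:350,2]); print(s[222:236,286:304,2])
E
```

```text
top [ 524.2 -199.4  148. ] [-10.   -1.1   0. ] -173.51946966879487
scene [ 523.3 -201.2  148. ] [-10.5  -1.6   0. ] -171.22253089231526
[[254 254 254 254 254 254 254 254 254 254 254 254 254 253 249]
 [254 254 254 254 254 254 254 254 254 254 254 254 254 253 250]
 [254 254 254 254 254 254 254 254 254 254 254 254 254 254 251]
 [254 254 254 254 254 254 254 254 254 254 254 254 254 253 250]
 [254 254 254 254 254 254 254 254 254 254 254 254 254 253 247]
 [253 254 254 254 254 254 253 253 254 254 254 254 254 252 240]
 [251 253 254 254 254 254 253 249 251 254 254 254 253 250 232]
 [241 251 253 254 254 254 253 250 249 253 254 253 251 240 218]
 [212 239 249 252 253 254 254 252 251 253 253 251 239 222 206]
 [153 195 229 244 250 252 253 252 250 252 248 239 222 209 209]
 [108 133 172 207 230 238 239 241 238 236 226 214 213 212 214]]
[[151 162 178 199 217 230 234 229 226 225 223 220 216 216 208 196 182 163]
 [174 181 202 222 230 232 233 232 231 231 230 230 228 227 225 218 204 182]
 [182 193 217 228 232 233 233 234 233 232 232 231 229 229 230 230 222 199]
 [183 200 221 230 232 232 232 234 234 233 232 231 231 231 231 231 227 210]
 [171 200 223 230 231 232 233 234 234 233 232 232 232 232 232 232 230 216]
 [154 191 220 229 231 233 234 233 234 233 233 233 233 233 232 230 228 214]
 [152 192 218 229 231 231 233 233 234 234 234 233 233 231 232 230 227 215]
 [155 188 214 226 221 213 225 234 234 235 234 233 232 231 230 230 228 215]
 [139 166 198 215 207 202 221 232 233 234 233 233 232 230 230 229 224 212]
 [125 143 176 196 207 218 228 231 232 232 232 232 231 231 229 224 216 199]
 [116 123 146 178 200 213 220 226 229 229 229 230 230 227 218 209 201 182]
 [116 118 123 146 170 187 197 210 215 213 210 210 214 211 197 181 175 158]
 [115 116 120 122 133 150 163 176 180 180 180 178 179 183 177 161 148 142]
 [115 116 116 119 120 124 131 136 143 152 155 150 149 151 146 141 142 140]]
```

```bash
python3 -c "
from rig import bot
print(bot.hand_in())"
```

```text
the job is handed in; nothing more can be done
None
```

I threaded the shaft through both bearings, seated it fully home, turned the pointer to within about 2° of the red mark, released it and handed the job in; no verdict came back.

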